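# Swing the marking head over the clamped plate and bring it to rest

## Robot

A 6-joint arm with a two-finger parallel gripper is mounted at the origin on the work surface. World frame = base frame: x ahead of the robot, y to its left, z up, the work surface at z = 0. Lengths are in m, angles in rad, forces in N, time in s.
With the tool pointing down it reaches from about 0.325 to 0.925 m from the base axis. Payload 3.1 kg.
Tool frame: the origin (TCP) lies at the very end of the fingers, on their centre line; the grasp point (between the pads) lies 19 mm behind it; z points along the fingers, y is the line along which they close (so a half turn about z gives the same grasp; the last joint's range is limited). The gripper opens to 85 mm and grips with 20 to 120 N. Pads are 22 mm wide; open, the fingers measure 114 mm over their backs; the gripper's body (76 mm by 85 mm) begins 54 mm behind the grasp point. The pads swing forward as they close: fully open they stand 13 mm farther back than shut.
Start: joints at [-1.441, 0.217, 1.613, -0, 1.311, -0.112], TCP at [0.15, -0.607, 0.231] pointing down, gripper open.
Joint ranges: [-2.75, 2.75], [-0.78, 2.1], [0.31, 2.55], [-1.13, 4.27], [0.13, 2.63], [-2.58, 2.58]. Speed limits (rad/s): [2.79, 2.79, 3.14, 3.14, 3.14, 3.14].

## Interface

Orientations are given as a unit quaternion [w, x, y, z].
In Python, from cell import arm gives the robot as it stands. The module is installed in compiled form; this text tells all that it offers.
- The arm moves only by the shell command python3 -m jog 'ROWS' [FORCE]. ROWS is JSON, a list that holds one entry, the list of rows, each a list of 5 numbers: the finger opening in m, from 0 to 0.0854, then the shift along the tool's x, y, z in m, then the turn about the tool's z in degrees. A call has exactly 10 rows; each row shifts and turns the commanded pose from where the row before left it, along the tool's axes as they then stand; what a row does not reach is not made up. A row lasts 1/8 s, in which the tool goes at most 62.5 mm and 10.7 degrees, less where a joint would pass 70% of its speed; a pose out of reach is approached as far as the arm can. A call with a gripper value outside its range is refused whole. The fingers move at their own pace and stop on an object; FORCE is the grip in N (left out, the last holds). Time passes only in rows, so rows that do not move let the fingers close, or fill a call up. It gives the time, the measured TCP pose, the force, the opening and the grip force at its end, in the units of the state.
- arm.sense(): the state, without advancing time (a new reading comes with each control period).
- arm.grab_frame(name): name is "scene" or "top" or "wrist"; returns the picture (420x560x3 uint8, red, green, blue); there is no depth.
- arm.camera_info(name): a dict with "camera_matrix" (3x3 intrinsics, pixels), "dist_coeffs" ([k1, k2, p1, p2, k3] as OpenCV has them; the pictures are not rectified), "cam_to_world" (4x4, takes a point from camera to world coordinates). Camera axes: x right, y down, z forward; pixel columns grow to the right and rows downward; lengths in m; the calibration is good to about 2 mm. A picture is of the moment at which its call begins: read the wrist's pose just before it. camera_info takes no time and is no camera call; for the wrist camera it gives the pose at the moment of the call.
- arm.hand_in(): hands the job in; it is judged then, once.
Trained networks look in the newest picture that a camera, given by its name, has taken for a name from the list of things; names that differ only in an ending like _2 or _b are one class to them, and where a whole thing is asked for, a point or a joint stands for the part that bears it (a point fixed in the world has none). Each returns a list of dicts, best first, with "confidence" (0 to 1); they miss things now and then, are a little off and sometimes report something else, mostly with a low value. They report only what shows in the picture. A call takes as long as a camera call.
- arm.spot_in(camera, label): "pixel" ([column, row] in pixels, amid what is visible of it).
- arm.outline_of(camera, label): "pixels" (420x560 bool, what is visible of it) and "pixel" ([column, row] in pixels, amid what is visible of it).
- arm.place_of(camera, label): "pixel" ([column, row] in pixels: a listed point, or the origin of a listed thing).
The state is a dict: "clock": time; "joints": joint angles; "dq": joint speeds; "joint_efforts": joint torques, N m; "ee_pos": TCP position; "orientation": TCP orientation; "contact_force": force on the tool from outside, world axes, zero at the start; "moment": the same for the moment, N m; "opening": finger opening in m; "gripper_force": force on a finger pad.
Only numpy, scipy, OpenCV 4.12 (cv2) and the standard library are available. Lean on these libraries where they do the work, as an engineer would, in place of code of your own. Each camera call takes 0.05 s, during which the arm holds its last target. There are 200 camera calls.

## Task

Swing the heavy marking head round its column, pushing it only by the rubber pads on its two sides, until its snout stands over the middle of the black plate clamped on the fixture table, to within about 2 cm. Bring it to rest there gently, without running it against its end stops, and take your hand away: the head must stand still and untouched over the plate for four seconds before you finish. Do not lean on or drag it by the thin cover on its top, and leave the table arm and the things lying around where they are.

Things in the scene. Friction and masses are not known exactly. Their poses are not given: they have to be found in the camera images.
- stand: Marking stand fixed on the bench: base plate 240 x 240 x 20 mm, upright steel column 64 mm thick, top at 285 mm. Origin on the column axis at bench height, z up. Head and table arm both turn on the column axis; at joint value 0 they point along the stand's -x axis, towards the robot.
- head (a joint): Swing angle of head and boom, rad, counter-clockwise from above positive (towards the robot's right); end stops at -1.3 and 1.3. Ball bearings, nearly frictionless: inertia 0.21 kg m2 nominal (+-35 %), like 3.3 kg at the head's middle; drag 0.013 N m s/rad plus 0.0013 N m. Once moving it coasts on and must be braked by hand from the side it moves towards.
- side_right (a point): Where to push on the black rubber pad (100 x 100 mm, 153 to 253 mm above the bench) on the head's right side: on its face, 20 mm below its top edge, 250 mm from the column axis, 70 mm from the boom's centre line. Pushing swings the head left (joint falls). The pad is springy: 300 N/m, 14 mm of give; off a still hand the head rebounds with about two thirds of its speed.
- side_left (a point): The same pad on the left side: push here to swing the head right (joint grows). The head is a white box 130 mm along the boom, 104 mm across (140 over the pads: too wide to grasp), 130 to 260 mm above the bench, sides parallel to the boom. The aluminium boom behind it is 100 mm wide, 157 to 242 mm high.
- snout (a point): Tip of the marking snout, a steel nose 44 mm thick under the middle of the head, 250 mm from the column axis and 98 mm above the bench; it turns with the head.
- plate_mid (a point): Middle of the top of the black plate (120 mm along the table arm, 90 mm across, two round cut-outs) clamped on the fixture table (steel, 180 mm along, 190 mm across, top 68 mm above the bench). 250 mm from the column axis, 73 mm above the bench: the snout passes 25 mm over it.
- table_arm (a joint): Angle at which the fixture table's arm is clamped on the column, same axis, zero and sense as joint head: the snout is over the plate's middle when both angles are equal. Clamped fast; differs from start to start.
- plates: Bystander: a pile of black stamped plates, 120 x 90 x 45 mm, loose on the bench; origin at the middle of its underside.
- bin: Bystander: an open blue plastic bin, 120 x 170 x 60 mm, loose on the bench; origin at the middle of its underside.
- oiler: Bystander: a white plastic bottle with a black cap, 56 mm thick, 150 mm high, loose on the bench; origin at the middle of its underside.
- wrench: Bystander: a steel wrench lying on the bench; origin under its middle.
- cover_mid (a point): Middle of the top of the thin sheet cover on the head (aluminium, 124 mm along the boom x 98 mm, 260 to 274 mm above the bench). With it goes the black cable duct on top of the boom, 94 mm wide, top at 263 mm. Both turn with the head and are not to be pressed on.

How it is judged:
On the way:
1. the head stands still and untouched with its snout over the middle of the plate, for four seconds (horizontal distance between snout and plate_mid below 0.025 m and velocity of joint head between -0.03 and 0.03 rad/s and contact force between each of the arm, the fingers and head below 0.2 N), for 4 s.
At the end, for the whole second after the job is handed in: The snout stands within 25 mm (horizontally) of the plate's middle, the head turning slower than 0.03 rad/s, untouched, after having stood so for 4 s (horizontal distance between snout and plate_mid below 0.025 m and velocity of joint head between -0.03 and 0.03 rad/s).
It fails at once if the head runs against an end stop (value of joint head above 1.27 rad or value of joint head below -1.27 rad).
It fails at once if the head is struck or shoved hard (over 25 N) (contact force between any of the fingers, the arm and head above 25 N).
It fails at once if the cover on top is leaned on (over 3 N) (contact force between any of the fingers, the arm and sheet_cover above 3 N or contact force between any of the fingers, the arm and cable_duct above 3 N).
It fails at once if the clamped table arm is forced round (distance of plate_mid from where it was at the start of the episode above 0.01 m).
It fails at once if a bystander is disturbed (distance of any of plates, bin, oiler, wrench from where it was at the start of the episode above 0.03 m).
It also fails if it takes over 37 s, if anything falls off the work surface, if the arm or the gripper's body presses on something with over 40 N, if the wrist force passes 120 N, or if a joint passes its speed limit or range.

## Working session

There is one attempt and no reset: what is moved stays moved. The work goes in short steps, Python scripts to look and compute and a shell command to move; the robot and the scene stay as the last step left them, time stands still between calls to the robot, and variables do not carry over. Pictures are saved under pics/ and viewed, at most 10 in all, crops included, and the job is handed in when it is done.

```bash
mkdir -p pics; cat > h.py <<'E'
import numpy as np, cv2, json
from cell import arm
from scipy.spatial.transform import Rotation as R
def ray(cam,px):
    c=arm.camera_info(cam);K=np.array(c["camera_matrix"],float);D=np.array(c["dist_coeffs"],float);T=np.array(c["cam_to_world"])
    u=cv2.undistortPoints(np.array([[px]],float),K,D)[0,0]
    return T[:3,3],T[:3,:3]@np.array([u[0],u[1],1])
def atz(cam,px,z):
    o,d=ray(cam,px);return o+d*(z-o[2])/d[2]
def proj(cam,P):
    c=arm.camera_info(cam);T=np.linalg.inv(np.array(c["cam_to_world"]))
    return cv2.projectPoints(np.array(P,float).reshape(-1,1,3),cv2.Rodrigues(T[:3,:3])[0],T[:3,3],np.array(c["camera_matrix"],float),np.array(c["dist_coeffs"],float))[0][:,0]
def save(cam,n):
    im=arm.grab_frame(cam);cv2.imwrite(f"pics/{n}.png",im[:,:,::-1]);return im
E
python3 - <<'E'
from h import *
np.set_printoptions(precision=3,suppress=True)
Z=dict(stand=0,side_right=.233,side_left=.233,snout=.098,plate_mid=.073,cover_mid=.274,plates=0,bin=0,oiler=0,wrench=0)
for cam in("top","scene"):
    save(cam,cam+"0")
    for l,z in Z.items():
        for r in arm.place_of(cam,l)[:2]:
            print(cam,l,round(r["confidence"],2),np.array(r["pixel"]),atz(cam,r["pixel"],z)[:2])
s=arm.sense();print(s)
E
```

```text
top stand 0.63 [266.9 149.8] [0.687 0.038]
top side_right 0.78 [335.3 187. ] [ 0.521 -0.166]
top side_left 0.85 [299.3 215.7] [ 0.44 -0.06]
top snout 0.45 [384.9 236.2] [ 0.383 -0.331]
top plate_mid 0.64 [248.8 224.1] [0.43  0.096]
top plate_mid 0.27 [268.2 149.6] [0.671 0.031]
top cover_mid 0.8 [313.8 196.8] [ 0.489 -0.1  ]
top cover_mid 0.36 [173.9 217.1] [0.439 0.289]
top plates 0.69 [397.1 168.6] [ 0.615 -0.402]
top bin 0.65 [381.7 238.2] [ 0.381 -0.34 ]
top oiler 0.9 [176.3 217.3] [0.463 0.345]
top wrench 0.81 [208.3 258.9] [0.322 0.237]
scene stand 0.64 [338.4 221.8] [0.681 0.038]
scene side_right 0.96 [284.3 246.4] [ 0.514 -0.159]
scene side_left 0.51 [260.4 212.1] [ 0.439 -0.058]
scene snout 0.3 [339.5 224.5] [ 0.676 -0.019]
scene plate_mid 0.85 [265.2 196.8] [0.433 0.08 ]
scene cover_mid 0.7 [238.7 167.3] [0.368 0.063]
scene plates 0.6 [314.8 353.4] [ 0.616 -0.398]
scene bin 0.93 [235.8 332.4] [ 0.376 -0.351]
scene bin 0.44 [339.6 224.8] [0.685 0.027]
scene oiler 0.66 [278.6 137.6] [0.455 0.373]
scene wrench 0.69 [237.5 167. ] [0.316 0.236]
{'clock': 1.1, 'joints': array([-1.441,  0.217,  1.613, -0.   ,  1.311, -0.112]), 'dq': array([-0.   , -0.001,  0.001, -0.002, -0.001, -0.001]), 'joint_efforts': array([ -0.002, -39.691, -30.426,  -0.   ,   0.001,  -0.   ]), 'ee_pos': array([ 0.15 , -0.607,  0.231]), 'orientation': array([ 0.   ,  0.993,  0.121, -0.   ]), 'contact_force': array([0.297, 0.301, 0.632]), 'moment': array([-0.016, -0.01 ,  0.026]), 'gripper_force': 0.0, 'opening': 0.08539984090875122}
```

View pics/top0.png

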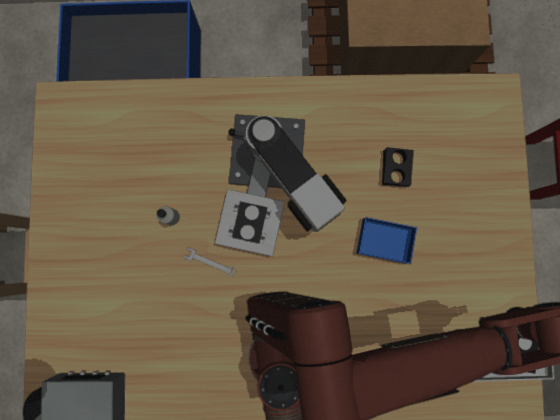

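View pics/scene0.png

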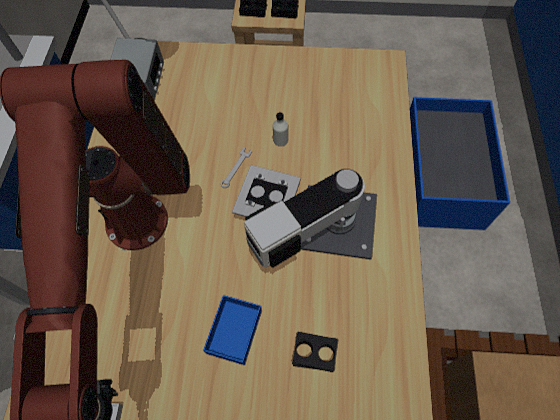

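```bash
python3 - <<'E'
from h import *
np.set_printoptions(precision=3,suppress=True)
im=cv2.imread("pics/top0.png")
a=cv2.resize(im[95:275,180:380],(800,720),interpolation=cv2.INTER_CUBIC)[:600]; cv2.imwrite("pics/crop1.png",a)
C=atz("top",[263,131],.285); print("col",C, "scene", atz("scene",[348,181],.285))
B=[atz("top",p,.02)[:2] for p in ([235,115],[305,119],[302,187],[231,184])];print(B,np.mean(B,0))
for cam in("top","scene"):
  for l in("plate_mid","cover_mid","table_arm","head","side_right"):
    r=arm.outline_of(cam,l)
    if r: 
        m=r[0]["pixels"].astype(np.uint8); q=cv2.minAreaRect(cv2.findNonZero(m)); print(cam,l,r[0]["confidence"],m.sum(),q)
E
```

```text
col [0.676 0.038 0.285] scene [0.682 0.028 0.285]
[array([0.805, 0.144]), array([ 0.787, -0.093]), array([ 0.555, -0.078]), array([0.569, 0.158])] [0.679 0.033]
top plate_mid 0.56 4067 ((252.5558319091797, 192.685546875), (63.61338806152344, 121.84290313720703), 6.801314830780029)
top cover_mid 0.91 4656 ((290.79180908203125, 170.73501586914062), (128.95620727539062, 51.223018646240234), 51.8427734375)
top table_arm 0.62 4062 ((252.72520446777344, 192.26539611816406), (63.85023880004883, 120.96837615966797), 6.801314830780029)
top head 0.79 4752 ((290.3049011230469, 171.256103515625), (128.84335327148438, 52.005863189697266), 51.34019088745117)
top side_right 0.49 207 ((333.83074951171875, 188.85386657714844), (35.17002487182617, 6.051700115203857), 52.12501525878906)
scene plate_mid 0.65 2210 ((296.04705810546875, 201.78822326660156), (121.04721069335938, 51.195587158203125), 12.528807640075684)
scene cover_mid 0.57 5515 ((306.6424560546875, 214.9585418701172), (57.58525085449219, 131.8702392578125), 59.74356460571289)
scene table_arm 0.59 2150 ((295.7647399902344, 202.94117736816406), (118.84245300292969, 51.417545318603516), 14.03624439239502)
scene head 0.83 5606 ((305.5848388671875, 213.4097442626953), (58.281654357910156, 132.12510681152344), 57.2647705078125)
scene side_right 0.7 533 ((285.3692321777344, 251.14617919921875), (16.496618270874023, 37.70655822753906), 60.255123138427734)
```

View pics/crop1.png

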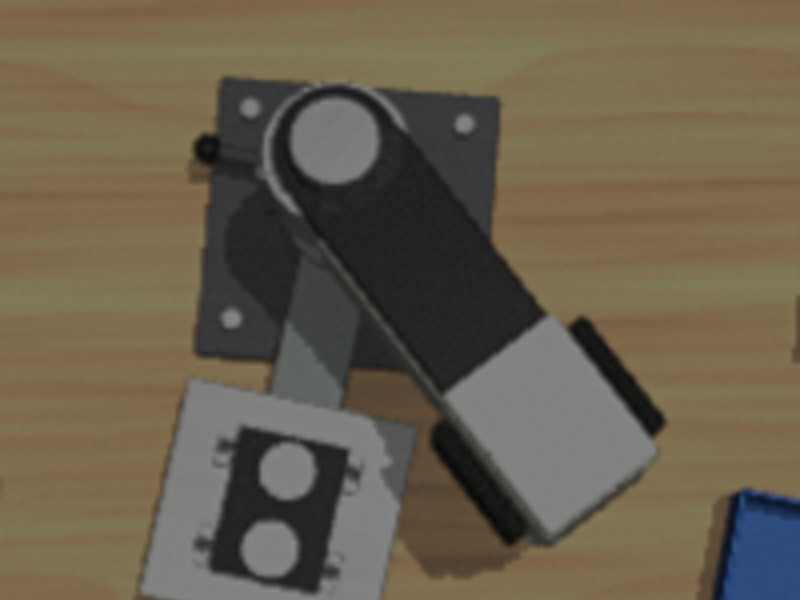

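```bash
cat > fit.py <<'E'
from h import *
from scipy.optimize import least_squares
def pt(C,a,r,l,z): # l: lateral to robot's left(+)
    u=np.array([-np.cos(a),-np.sin(a)]); n=np.array([-np.sin(a),np.cos(a)])
    p=np.array(C)+r*u+l*n; return [p[0],p[1],z]
E
python3 - <<'E'
from fit import *
np.set_printoptions(precision=4,suppress=True)
c=lambda x,y:(180+x/4,95+y/4)
T=[("top","c",0,0,.285,c(335,141)),("top","t",.25,0,.073,c(279,509)),("top","t",.16,.095,.068,c(188,378)),("top","t",.16,-.095,.068,c(416,427)),
("top","h",.2,-.07,.253,c(592,318)),("top","h",.3,-.07,.253,c(665,422)),("top","h",.2,.07,.253,c(432,435)),("top","h",.3,.07,.253,c(510,545)),
("top","h",.25,-.07,.233,(335.3,187)),("top","h",.25,.07,.233,(299.3,215.7)),("scene","h",.25,-.07,.233,(284.3,246.4)),("scene","h",.25,.07,.233,(260.4,212.1)),("scene","c",0,0,.285,(348,181)),
("scene","t",.25,0,.073,(265.2,196.8)),("scene","c",0,0,0,(338.4,221.8)),("top","t",.25,0,.073,(248.8,224.1))]
def f(p,full=False):
    out=[]
    for cam,k,r,l,z,px in T:
        out.append(proj(cam,[pt(p[:2],{"c":0,"h":p[2],"t":p[3]}[k],r,l,z)])[0]-px)
    return np.array(out) if full else np.ravel(out)
s=least_squares(f,[.68,.035,.64,-.2],loss="soft_l1");p=s.x
print(p);print(f(p,True))
print("side_right",pt(p[:2],p[2],.25,-.07,.225),"contact tcp",pt(p[:2],p[2],.25,-.07-.0145,.225),"2cm off",pt(p[:2],p[2],.25,-.105,.225),"plate",pt(p[:2],p[3],.25,0,.07))
E
```

```text
[ 0.6784  0.0362  0.6318 -0.2308]
[[-0.0559 -0.0918]
 [-0.0407  0.3331]
 [ 0.2451 -0.2359]
 [ 0.8029 -0.1273]
 [-1.9027 -1.3135]
 [ 1.5298  0.4886]
 [-1.0922 -0.9884]
 [ 0.9814 -0.2859]
 [ 0.8646  1.0676]
 [-1.8183  1.7192]
 [ 1.3618  3.0931]
 [-1.1943 -0.9656]
 [-1.093  -2.6219]
 [ 1.0015 -3.5619]
 [-0.6856  0.3898]
 [ 0.9093 -1.5169]]
side_right [np.float64(0.5180112099448216), np.float64(-0.16789497907785222), 0.225] contact tcp [np.float64(0.5265745491719819), np.float64(-0.1795962277838912), 0.225] 2cm off [np.float64(0.5386813391138291), np.float64(-0.19613937250622218), 0.225] plate [np.float64(0.4350435160397973), np.float64(0.0934174159827286), 0.07]
```

```bash
python3 -m jog '[[[0,0,0,0,-7.4],[0,0,0,0,-7.4],[0,0,0,0.006,-7.5],[0,0.06,0,0,0],[0,0.06,0,0,0],[0,0.06,0,0,0],[0,0.06,0,0,0],[0,0.06,0,0,0],[0,0.06,0,0,0],[0,0.06,0,0,0]]]' 40; python3 -m jog '[[[0,0.045,0,0,0],[0,0.045,0,0,0],[0,0.046,0,0,0],[0,0,-0.03,0,0],[0,0,-0.03,0,0],[0,0,-0.025,0,0],[0,0,-0.015,0,0],[0,0,0,0,0],[0,0,0,0,0],[0,0,0,0,0]]]'
python3 - <<'E'
from fit import *
s=arm.sense();p=s["ee_pos"];C=np.array([.6784,.0362]);a=.6318
d=p[:2]-C;u=np.array([-np.cos(a),-np.sin(a)]); n=np.array([-np.sin(a),np.cos(a)])
print(s["clock"],p,s["orientation"],"r",d@u,"lat",d@n,s["contact_force"])
save("wrist","w1")
E
```

```text
clock: 2.85
ee_pos: [0.4903, -0.3578, 0.2256]
orientation: [0.0, 0.951, 0.31, 0.0]
contact_force: [0.7, -0.8, 0.7]
opening: 0.0002
gripper_force: 0.0
clock: 4.1
ee_pos: [0.5401, -0.1988, 0.2254]
orientation: [0.0, 0.951, 0.31, 0.0]
contact_force: [0.5, 0.1, -0.9]
opening: -0.0002
gripper_force: 0.0
4.1 [ 0.54006088 -0.19884704  0.22537865] [2.19573654e-04 9.50747405e-01 3.09966617e-01 1.44095564e-04] r 0.2504533061189283 lat -0.10797206827167027 [ 0.51412771  0.05561833 -0.86539494]
```

View pics/w1.png

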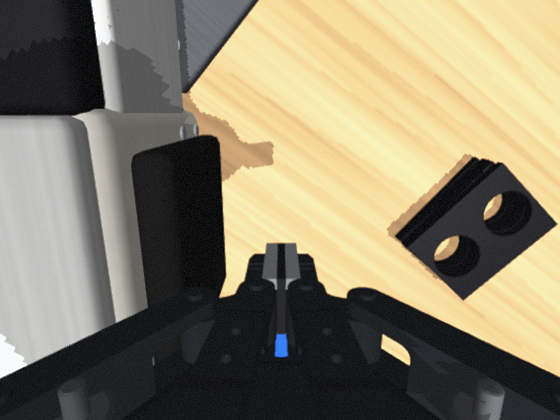

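```bash
python3 -m jog '[[[0,0,-0.007,-0.007,0],[0,0,-0.004,0,0],[0,0,-0.004,0,0],[0,0,-0.004,0,0],[0,0,-0.004,0,0],[0,0,-0.004,0,0],[0,0,-0.004,0,0],[0,0,-0.004,0,0],[0,0,-0.004,0,0],[0,0,-0.004,0,0]]]'
cat > ang.py <<'E'
from fit import *
C=np.array([.6784,.0362])
def meas():
    """head angle from network points, both cameras"""
    out=[]
    t=arm.sense()["clock"]
    for cam in("top","scene"):
        arm.grab_frame(cam)
        for l,z,lat in(("cover_mid",.274,0),("side_right",.233,-.07),("side_left",.233,.07)):
            for r in arm.place_of(cam,l)[:1]:
                q=atz(cam,r["pixel"],z)[:2]-C
                a=np.arctan2(-q[1],-q[0])+np.arctan2(lat,.25) # offset of lateral pts
                ok=abs(np.hypot(*q)-np.hypot(.25,lat))<.03
                out.append((cam,l,round(r["confidence"],2),round(a,3),bool(ok)))
        if cam=="top": t2=arm.sense()["clock"]
    return t,t2,out
E
python3 - <<'E'
from ang import *
for i in range(1):
    t,t2,o=meas();print(t,t2);[print(*x) for x in o]
print(arm.sense()["ee_pos"],arm.sense()["clock"])
E
```

```text
clock: 5.4
ee_pos: [0.514, -0.163, 0.2323]
orientation: [-0.0, 0.951, 0.31, -0.0]
contact_force: [-0.7, -0.5, -0.1]
opening: -0.0001
gripper_force: 0.0
5.4 5.6
top cover_mid 0.91 0.549 True
top side_left 0.52 0.537 True
scene cover_mid 0.75 0.502 True
scene side_right 0.84 0.487 True
[ 0.51433445 -0.16344305  0.23232606] 5.8
```

```bash
python3 -m jog '[[[0,0,0,-0.04,9.9],[0,0,0,-0.04,9.9],[0,0.009,-0.05,0,0],[0,0.009,-0.05,0,0],[0,0.009,-0.05,0,0],[0,0.009,-0.05,0,0],[0,0.009,-0.05,0,0],[0,0.009,-0.05,0,0],[0,0.009,-0.05,0,0],[0,0.009,-0.05,0,0]]]'
python3 - <<'E'
from ang import *
t,t2,o=meas();print(t,t2);[print(*x) for x in o]
save("top","t2")
s=arm.sense();print(s["ee_pos"],s["orientation"],s["clock"])
E
```

```text
clock: 7.05
ee_pos: [0.4705, 0.2423, 0.3125]
orientation: [0.0, 0.99, 0.142, 0.0]
contact_force: [0.9, 0.7, -0.0]
opening: -0.0001
gripper_force: 0.0
7.05 7.25
top cover_mid 0.71 0.195 True
top side_right 0.61 0.203 True
top side_left 0.68 0.194 True
scene cover_mid 0.76 0.2 True
scene side_right 0.65 0.149 True
scene side_left 0.5 0.196 True
[0.47106631 0.23950947 0.31230374] [ 1.36961787e-04  9.89977703e-01  1.41223681e-01 -4.82500474e-07] 7.5
```

View pics/t2.png

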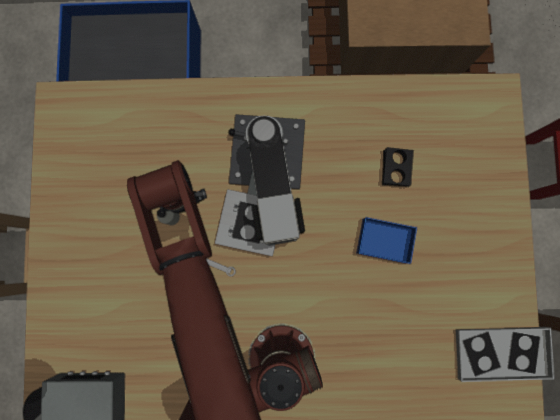

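```bash
python3 -m jog '[[[0,0,0,0.027,9.8],[0,0,0,0.027,9.8],[0,0,0,0.026,9.8],[0,0,0.02,0,0],[0,0,0.02,0,0],[0,0,0.02,0,0],[0,0,0.0125,0,0],[0,0,0,0,0],[0,0,0,0,0],[0,0,0,0,0]]]'
python3 - <<'E'
from ang import *
t=arm.sense()["clock"]; arm.grab_frame("top")
for l,z,lat in(("cover_mid",.274,0),("side_right",.233,-.07)):
  for r in arm.place_of("top",l)[:1]:
    q=atz("top",r["pixel"],z)[:2]-C; print(l,r["confidence"],np.arctan2(-q[1],-q[0])+np.arctan2(lat,.25),np.hypot(*q))
s=arm.sense();d=s["ee_pos"][:2]-C;a=-.231;print(t,s["clock"],s["ee_pos"],s["contact_force"],"r",d@[-np.cos(a),-np.sin(a)],"lat",d@[-np.sin(a),np.cos(a)])
E
```

```text
clock: 8.75
ee_pos: [0.4544, 0.1706, 0.2323]
orientation: [-0.0, 0.994, -0.113, 0.0]
contact_force: [0.3, -1.2, -0.1]
opening: 0.0002
gripper_force: 0.0
cover_mid 0.7 -0.08125004427050848 0.2453626249387326
side_right 0.73 -0.07181620978911726 0.2660232551476617
8.75 8.9 [0.45432257 0.17053026 0.23218954] [-0.03352565 -0.37277088  0.21270487] r 0.2488805227203668 lat 0.07945940322583817
```

```bash
python3 -m jog '[[[0,0,0.002,0,0],[0,0,0.001,0,0],[0,0,0,0,0],[0,0,0,0,0],[0,0,-0.0018,0,0],[0,0,-0.0018,0,0],[0,0,-0.0018,0,0],[0,0,-0.0018,0,0],[0,0,-0.0018,0,0],[0,0,-0.0018,0,0]]]'
cat > m2.py <<'E'
from ang import *
t=arm.sense()["clock"]; arm.grab_frame("top")
for l,z,lat in(("cover_mid",.274,0),("side_right",.233,-.07),("side_left",.233,.07)):
  for r in arm.place_of("top",l)[:1]:
    q=atz("top",r["pixel"],z)[:2]-C; print(l,r["confidence"],np.arctan2(-q[1],-q[0])+np.arctan2(lat,.25),np.hypot(*q))
s=arm.sense();d=s["ee_pos"][:2]-C;a=-.231;print(t,s["clock"],s["ee_pos"],s["contact_force"],"r",d@[-np.cos(a),-np.sin(a)],"lat",d@[-np.sin(a),np.cos(a)])
E
python3 m2.py
```

```text
clock: 10.15
ee_pos: [0.4562, 0.1779, 0.2323]
orientation: [-0.0, 0.994, -0.114, 0.0]
contact_force: [0.2, 0.9, 0.6]
opening: -0.0002
gripper_force: 0.1
cover_mid 0.86 -0.27324742118346035 0.247345324521063
side_right 0.51 -0.27604430626815657 0.2642855885050635
side_left 0.57 -0.25497382508483796 0.26216651888233006
10.15 10.35 [0.45615578 0.17785403 0.23235428] [-0.5446892  -0.4152291   0.23044777] r 0.24877279730591187 lat 0.0870083478010553
```

```bash
python3 m2.py; python3 -c "
from h import *
save('wrist','w3')"
```

```text
cover_mid 0.81 -0.27304060945732944 0.24330207924297914
side_right 0.69 -0.2534354645454152 0.24755763191091776
side_left 0.42 -0.21743597656760427 0.257270112655149
10.35 10.55 [0.45596789 0.17759575 0.2322249 ] [ 0.32458776 -0.72863726  0.57033211] r 0.24889656285105913 lat 0.08671391494886606
```

View pics/w3.png

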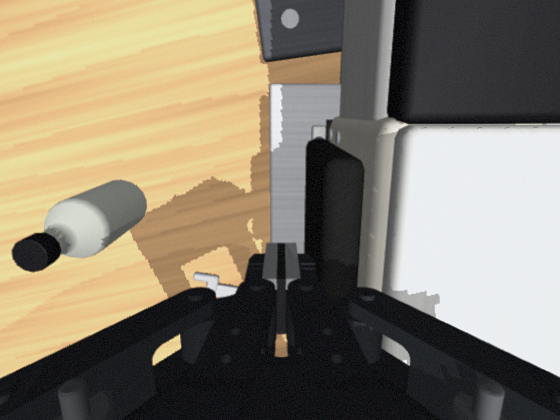

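```bash
python3 -m jog '[[[0,0,-0.003,0,0],[0,0,-0.005,0,0],[0,0,-0.008,0,0],[0,0,-0.01,0,0],[0,0,-0.01,0,0],[0,0,-0.01,0,0],[0,0,0,0,0],[0,0,0,0,0],[0,0,0,0,0],[0,0,0,0,0]]]'
python3 m2.py; python3 -c "
from h import *
im=save('top','t4'); cv2.imwrite('pics/crop4.png',cv2.resize(im[95:275,180:380,::-1],(666,600),interpolation=cv2.INTER_CUBIC))"
```

```text
clock: 11.85
ee_pos: [0.4665, 0.2223, 0.2323]
orientation: [0.0, 0.994, -0.114, -0.0]
contact_force: [-0.2, -0.9, 0.4]
opening: 0.0
gripper_force: 0.0
cover_mid 0.72 -0.17366454863321776 0.23999338028442135
side_right 0.75 -0.15634473774308597 0.2522311277951039
side_left 0.65 -0.1370517417934543 0.2544150607152628
11.85 12.05 [0.4665046  0.22238771 0.23235771] [0.03609742 0.34818518 0.02947807] r 0.24889489590240688 lat 0.13272849434571438
```

View pics/crop4.png

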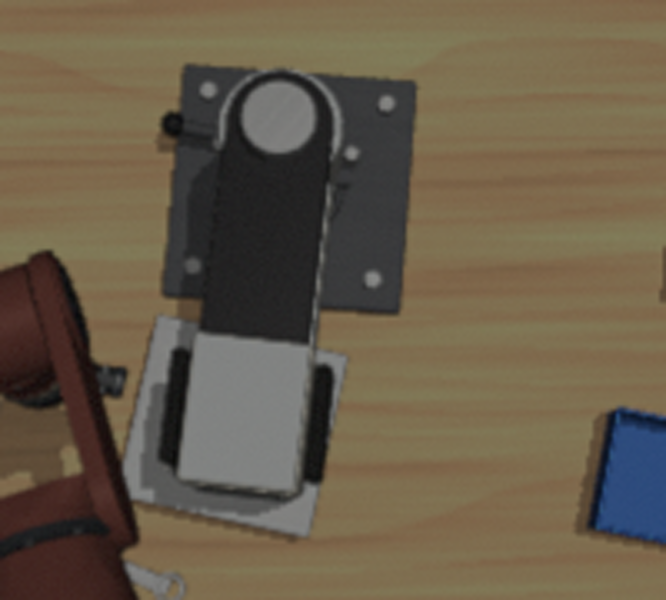

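```bash
python3 -m jog '[[[0,0,0,-0.04,-5.1],[0,0,0,-0.04,-5.1],[0,-0.004,0.0465,0,0],[0,-0.004,0.0465,0,0],[0,-0.004,0.0465,0,0],[0,-0.004,0.0465,0,0],[0,-0.004,0.0465,0,0],[0,-0.004,0.0465,0,0],[0,-0.004,0.0465,0,0],[0,0,0,0.04,0]]]'
sed -i 's/^import.*//; s/a=-.231/import sys;a=float(sys.argv[1])/' m2.py; python3 m2.py -.05
```

```text
clock: 13.35
ee_pos: [0.4246, -0.1052, 0.2758]
orientation: [0.002, 1.0, -0.027, 0.004]
contact_force: [0.2, 0.7, 0.5]
opening: -0.0
gripper_force: 0.0
cover_mid 0.74 -0.06238265143319526 0.232573862044279
side_right 0.54 -0.06852980449306625 0.25566692808748737
side_left 0.46 -0.09491591324689358 0.2582147568519695
13.35 13.55 [ 0.42185461 -0.10088764  0.27199592] [-0.40504033  0.70186928  0.33057988] r 0.2493732503699215 lat -0.14973823831936411
```

```bash
python3 -m jog '[[[0,0,0,0.04,0],[0,0,-0.015,0,0],[0,0,-0.015,0,0],[0,0,-0.012,0,0],[0,0,-0.007,0,0],[0,0,-0.0008,0,0],[0,0,-0.0008,0,0],[0,0,-0.0008,0,0],[0,0,-0.0008,0,0],[0,0,-0.0008,0,0]]]';  python3 m2.py -.05; python3 -c "
from h import *
save('wrist','w5')"
```

```text
clock: 14.8
ee_pos: [0.425, -0.0484, 0.2322]
orientation: [-0.0, 1.0, -0.025, -0.0]
contact_force: [0.1, -0.1, 0.0]
opening: 0.0
gripper_force: 0.0
cover_mid 0.8 -0.06218580904869172 0.2389829426512539
side_right 0.44 -0.03160885977280631 0.2633193847624167
side_left 0.68 -0.018863645858005096 0.2552195519826467
14.8 15.0 [ 0.42497326 -0.04829262  0.23227223] [-0.00790688  1.31782809 -0.42007184] r 0.2488871480016654 lat -0.09705307982811785
```

View pics/w5.png

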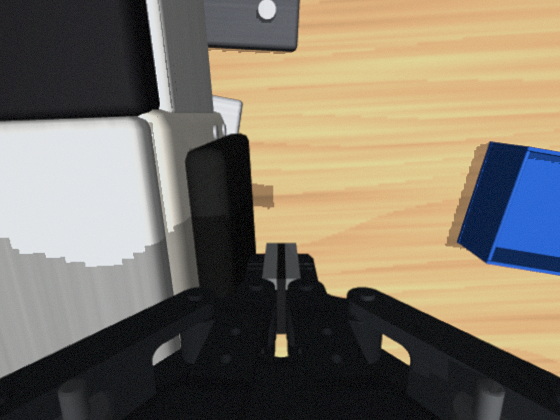

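```bash
python3 -m jog '[[[0,0,-0.001,0,0],[0,0,-0.001,0,0],[0,0,-0.001,0,0],[0,0,-0.001,0,0],[0,0,-0.001,0,0],[0,0,-0.001,0,0],[0,0,-0.001,0,0],[0,0,-0.001,0,0],[0,0,-0.001,0,0],[0,0,-0.001,0,0]]]';  python3 m2.py -.05
```

```text
clock: 16.3
ee_pos: [0.4255, -0.0382, 0.2323]
orientation: [0.0, 1.0, -0.025, 0.0]
contact_force: [0.2, 0.0, 0.6]
opening: 0.0001
gripper_force: 0.0
cover_mid 0.75 -0.08538812404601032 0.24292084406527412
side_right 0.6 -0.04386600577485811 0.25393047589768986
side_left 0.71 -0.04634722091704807 0.2576081104395184
16.3 16.5 [ 0.42545423 -0.0382519   0.23227878] [-0.27944157 -0.08614991  0.1878932 ] r 0.2489086138753858 lat -0.08700087004546005
```

```bash
python3 -m jog '[[[0,0,0,0,0],[0,0,0,0,0],[0,0,0,0,0],[0,0,0,0,0],[0,0,0,0,0],[0,0,0,0,0],[0,0,0,0,0],[0,0,0,0,0],[0,0,0,0,0],[0,0,0,0,0]]]';  python3 m2.py -.05
```

```text
clock: 17.75
ee_pos: [0.4255, -0.0382, 0.2323]
orientation: [-0.0, 1.0, -0.025, 0.0]
contact_force: [-0.2, 0.4, -0.7]
opening: -0.0002
gripper_force: 0.0
cover_mid 0.88 -0.1398665692547196 0.2419443333590291
side_right 0.63 -0.11372435735579467 0.25188758550186924
side_left 0.52 -0.13295968964880922 0.2502626779535993
17.75 17.95 [ 0.42548007 -0.0382683   0.23230893] [ 0.89540486  0.00858763 -0.26127529] r 0.24888198627997493 lat -0.08701596628238333
```

```bash
python3 -m jog '[[[0,0,0.005,0,0],[0,0,0.01,0,0],[0,0,0.01,0,0],[0,0,0.01,0,0],[0,0,0.01,0,0],[0,0,0.01,0,0],[0,0,0,0,0],[0,0,0,0,0],[0,0,0,0,0],[0,0,0,0,0]]]';  python3 m2.py -.231;python3 -m jog '[[[0,0,0,0,0],[0,0,0,0,0],[0,0,0,0,0],[0,0,0,0,0],[0,0,0,0,0],[0,0,0,0,0],[0,0,0,0,0],[0,0,0,0,0],[0,0,0,0,0],[0,0,0,0,0]]]';  python3 m2.py -.231
```

```text
clock: 19.2
ee_pos: [0.4228, -0.0929, 0.2323]
orientation: [-0.0, 1.0, -0.025, -0.0]
contact_force: [0.8, 0.8, -0.3]
opening: -0.0003
gripper_force: 0.0
cover_mid 0.65 -0.18105829480759233 0.24112621457170555
side_right 0.77 -0.1782033740585024 0.25788131160779887
side_left 0.68 1.575957198370585 0.39138671133022995
19.2 19.4 [ 0.42278449 -0.09304496  0.23230423] [ 1.13052921  0.37186234 -0.40961384] r 0.21923506124252443 lat -0.18433539467503016
clock: 20.65
ee_pos: [0.4228, -0.0932, 0.2323]
orientation: [-0.0, 1.0, -0.025, 0.0]
contact_force: [0.2, 0.8, 1.2]
opening: -0.0001
gripper_force: 0.0
cover_mid 0.88 -0.2168299929899668 0.2404409885583949
side_right 0.57 -0.21994978378344077 0.2603343901490024
side_left 0.63 -0.1554789662693754 0.3905201717847044
20.65 20.85 [ 0.42275458 -0.09318605  0.23232293] [-0.26125302 -0.00724671 -0.03830359] r 0.21923186961948024 lat -0.1844795778589998
```

```bash
python3 -m jog '[[[0,0,0,0,0],[0,0,0,0,0],[0,0,0,0,0],[0,0,0,0,0],[0,0,0,0,0],[0,0,0,0,0],[0,0,0,0,0],[0,0,0,0,0],[0,0,0,0,0],[0,0,0,0,0]]]';  python3 m2.py -.231;python3 -m jog '[[[0,0,0,0,0],[0,0,0,0,0],[0,0,0,0,0],[0,0,0,0,0],[0,0,0,0,0],[0,0,0,0,0],[0,0,0,0,0],[0,0,0,0,0],[0,0,0,0,0],[0,0,0,0,0]]]';  python3 m2.py -.231; python3 -c "
from h import *
im=save('top','t6'); cv2.imwrite('pics/crop6.png',cv2.resize(im[95:275,180:380,::-1],(666,600),interpolation=cv2.INTER_CUBIC))"
```

```text
clock: 22.1
ee_pos: [0.4228, -0.0932, 0.2323]
orientation: [-0.0, 1.0, -0.025, 0.0]
contact_force: [0.3, 0.1, -0.3]
opening: 0.0002
gripper_force: 0.0
cover_mid 0.76 -0.21214876601912513 0.24589187929844444
side_right 0.47 -0.2109599591357516 0.255922416001568
side_left 0.71 0.5036660207431505 0.04457731717087276
22.1 22.3 [ 0.42277181 -0.09320404  0.23233314] [0.12218135 0.29462056 0.09751894] r 0.21921098700870853 lat -0.18449314834810734
clock: 23.55
ee_pos: [0.4228, -0.0932, 0.2323]
orientation: [0.0, 1.0, -0.025, 0.0]
contact_force: [-0.2, -0.3, -0.1]
opening: 0.0006
gripper_force: 0.0
cover_mid 0.98 -0.28369902292844407 0.23821734400098968
side_right 0.82 -0.2206039503803816 0.2586035516979103
side_left 0.76 -0.18080424810980678 0.2568258510986578
23.55 23.75 [ 0.42274697 -0.09319659  0.23229032] [0.37192445 0.86267694 0.60700046] r 0.21923686945825532 lat -0.18449158948095856
```

View pics/crop6.png

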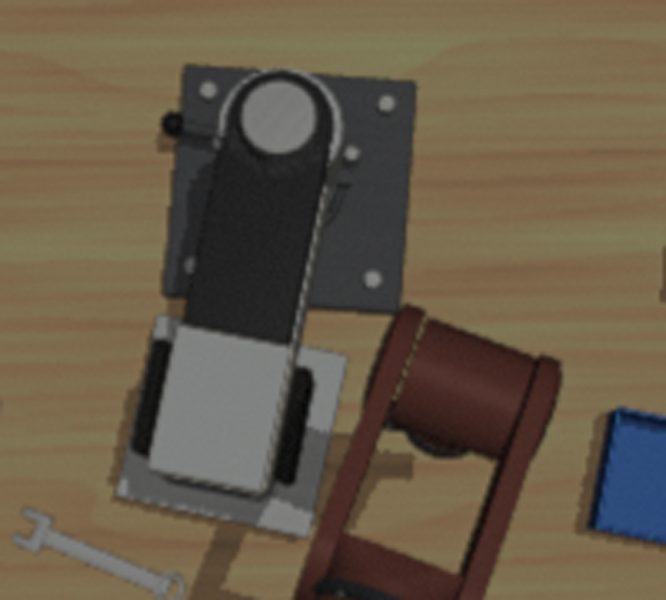

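```bash
for i in 1 2; do python3 -m jog '[[[0,0,0,0,0],[0,0,0,0,0],[0,0,0,0,0],[0,0,0,0,0],[0,0,0,0,0],[0,0,0,0,0],[0,0,0,0,0],[0,0,0,0,0],[0,0,0,0,0],[0,0,0,0,0]]]' | head -1; done; python3 - <<'E'
from fit import *
from scipy.optimize import minimize_scalar
C=[.6784,.0362]
im7=save("top","t7")[:,:,::-1]
def cov(im):
    # fit cover top rectangle: bright inside / gradient along the border
    g=cv2.GaussianBlur(cv2.cvtColor(np.ascontiguousarray(im),cv2.COLOR_BGR2GRAY).astype(np.float32),(0,0),.7)
    s=np.linspace(.2,.3,40)
    def samp(a,l,z):
        q=proj("top",[pt(C,a,r,l,z) for r in s]).astype(np.float32)
        return cv2.remap(g,q[:,0][None],q[:,1][None],cv2.INTER_LINEAR).mean()
    A=np.arange(-.35,-.1,.005)
    # left and right cover edges: dark outside (57mm) vs bright inside (42mm)
    v=[sum(samp(a,k*.042,.274)-samp(a,k*.060,.256) for k in(1,-1)) for a in A]
    return A[int(np.argmax(v))],np.round(max(v),1)
print(cov(cv2.imread("pics/t4.png")),cov(cv2.imread("pics/t6.png")),cov(im7))
print(np.abs(cv2.imread("pics/t6.png")[120:260,210:280].astype(int)-im7[120:260,210:280]).mean(), arm.sense()["clock"])
E
python3 m2.py -.231
```

```text
clock: 25.05
clock: 26.3
(np.float64(-0.12999999999999978), np.float32(208.2)) (np.float64(-0.21499999999999986), np.float32(208.9)) (np.float64(-0.21499999999999986), np.float32(209.2))
0.9887074829931973 26.35
cover_mid 0.97 -0.23910228223660934 0.23701739489242804
side_right 0.62 -0.2505359659702749 0.25932259720804596
side_left 0.56 -0.21393362521200632 0.2571337829784484
26.35 26.55 [ 0.42276008 -0.09318715  0.23229054] [ 0.42734522  0.97350582 -0.33550059] r 0.21922626671521794 lat -0.1844793988501653
```

```bash
python3 -m jog '[[[0,0,0,0,0],[0,0,0,0,0],[0,0,0,0,0],[0,0,0,0,0],[0,0,0,0,0],[0,0,0,0,0],[0,0,0,0,0],[0,0,0,0,0],[0,0,0,0,0],[0,0,0,0,0]]]' | head -1; python3 -c "
from cell import arm
print(arm.hand_in())"
```

```text
clock: 27.8
the job is handed in; nothing more can be done
None
```

I handed the job in at 27.8 s: the head was at rest and untouched for over 4 s, with the snout about 4 mm from the plate's middle by the top-camera fit; the interface returned no verdict.

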